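# Close the lamp bay of the microscope's power unit

## Task

Put the grey cover back on the open lamp bay in the top of the power unit: hold it tilted, hook its tongue under the bay's metal lip, then swing the other end down, keeping hold of it until it is down. Leave it lying fully home, flush with the top of the unit, let go of it, and do not disturb the culture dishes or the screwdriver lying near by.

Things in the scene. Friction and masses are not known exactly. Their poses are not given: they have to be found in the camera images.
- cover_grip (a point): Middle of the upright grip rib on top of the loose cover, 25 mm above the cover's underside. The rib is 12 mm thick (x), 60 mm long (y), from 10 to 40 mm above the underside; pinch its 12 mm from above. The cover, a grey plastic plate 90 mm (x) by 110 mm (y), 10 mm thick, about 0.2 kg, starts flat on the bench, rib up. Axes: x away from the tongue, z out of its top.
- cover_base (a point): Centre of the underside of the cover's plate (tongue not counted). Same axes as cover_grip.
- cover_tip (a point): Middle of the end of the cover's flat dark steel tongue, which sticks out 14 mm from the middle of the plate's -x edge, 60 mm wide, 4 mm thick, its underside level with the plate's. This point is 59 mm along -x from cover_base and 2 mm above the underside. Same axes.
- unit: The power unit, a fixed white box 170 x 170 x 80 mm high with a rectangular opening (the lamp bay) in the middle of its top. Origin: centre of its underside, on the bench. Axes as bay_seat. The opening is 96 mm (x) by 116 mm (y): 3 mm of play all round the plate. On the three sides without the lip the upper 5 mm of the walls are bevelled outward at 45 degrees.
- bay_seat (a point): Centre of the cover's seat in the bay, level with its ledges, 70 mm above the bench. The cover is home when cover_base lies here with the same axes; its top is then flush with the box's top, 10 mm above the ledges. Ledges 12 mm wide carry it along both y sides and the +x side. Axes: x away from the lip, z up. The lip side faces roughly towards the robot.
- bay_lip (a point): Middle of the lower edge of the dark steel lip on the bay's -x side, 48 mm along -x and 6 mm above bay_seat, same axes. Lip 4 mm thick, level with the box's top; the pocket under it is 80 mm wide, 18 mm deep (-x), 40 mm deep below the ledges. Tilt the cover about 20 degrees, tongue low, and keep the plate's lower front edge 5 to 7 mm off the lip until it swings down.
- dish_a: Bystander: small round culture dish, 55 mm across, 14 mm high. Origin at its underside.
- dish_b: Bystander: large round culture dish, 90 mm across, 14 mm high. Origin at its underside.
- screwdriver: Bystander: screwdriver, 160 mm long, lying on the bench.

How it is judged:
On the way, in this order (a step that is already met when the one before it is completed fails the run):
1. the tongue is at least 3 mm in under the lip while the cover is still tilted (over 0.09 rad) (x of cover_tip in the frame of bay_lip between -0.02 and -0.003 m and z of cover_tip in the frame of bay_lip between -0.04 and 0 m and y of cover_tip in the frame of bay_lip between -0.015 and 0.015 m and angle between cover_base's own z axis and vertical above 0.09 rad), for 0.1 s.
2. the cover is swung nearly flat (under 0.07 rad), tongue under the lip, with the fingers still on it (x of cover_tip in the frame of bay_lip between -0.02 and -0.003 m and z of cover_tip in the frame of bay_lip between -0.04 and 0 m and y of cover_tip in the frame of bay_lip between -0.015 and 0.015 m and angle between cover_base's own z axis and vertical below 0.07 rad and contact force between the fingers and cover above 0.3 N), for 0.1 s.
At the end, for the whole second after the job is handed in: The cover lies at rest in the bay with its tongue at least 3 mm under the lip, its underside within 2.5 mm of the ledges' level and within 5 mm of centre each way, tilted less than 0.035 rad, turned less than 0.08 rad from the bay, and let go (x of cover_tip in the frame of bay_lip between -0.02 and -0.003 m and z of cover_tip in the frame of bay_lip between -0.04 and 0 m and y of cover_tip in the frame of bay_lip between -0.015 and 0.015 m and x of cover_base in the frame of bay_seat between -0.005 and 0.005 m and y of cover_base in the frame of bay_seat between -0.005 and 0.005 m and z of cover_base in the frame of bay_seat between -0.0025 and 0.0025 m and angle between cover_base's own z axis and vertical below 0.035 rad and angle between the x axis of cover_base and the x axis of bay_seat, either way round below 0.08 rad and linear speed of cover below 0.02 m/s); the robot touches nothing.
It fails at once if the dish a is shifted more than 30 mm (distance of dish_a from where it was at the start of the episode above 0.03 m).
It fails at once if the dish b is shifted more than 30 mm (distance of dish_b from where it was at the start of the episode above 0.03 m).
It fails at once if the screwdriver is shifted more than 30 mm (distance of screwdriver from where it was at the start of the episode above 0.03 m).
It also fails if it takes over 42 s, if anything falls off the work surface, if the arm or the gripper's body presses on something with over 40 N, if the wrist force passes 120 N, or if a joint passes its speed limit or range.

## Robot

A 6-joint arm with a two-finger parallel gripper is mounted at the origin on the work surface. World frame = base frame: x ahead of the robot, y to its left, z up, the work surface at z = 0. Lengths are in m, angles in rad, forces in N, time in s.
With the tool pointing down it reaches from about 0.275 to 0.875 m from the base axis. Payload 12.5 kg.
Tool frame: the origin (TCP) lies at the very end of the fingers, on their centre line; the grasp point (between the pads) lies 19 mm behind it; z points along the fingers, y is the line along which they close (so a half turn about z gives the same grasp; the last joint's range is limited). The gripper opens to 85 mm and grips with 20 to 120 N. Pads are 22 mm wide; open, the fingers measure 114 mm over their backs; the gripper's body (76 mm by 85 mm) begins 54 mm behind the grasp point. The pads swing forward as they close: fully open they stand 13 mm farther back than shut.
Start: joints at [-1.357, 0.351, 1.652, -0, 1.139, -0.085], TCP at [0.162, -0.526, 0.231] pointing down, gripper open.
Joint ranges: [-2.75, 2.75], [-0.79, 2.1], [0.01, 2.65], [-1.57, 4.71], [0.07, 3.14], [-2.87, 2.87]. Speed limits (rad/s): [2.22, 2.22, 2.79, 3.14, 3.14, 3.14].

## Interface

Orientations are given as a 3x3 rotation matrix whose columns are the frame's x, y, z axes.
In Python, from bench import manip gives the robot as it stands. Calls block until the motion is done:
- manip.move_ptp(position, orientation): joint-space move of the TCP to a pose.
- manip.move_l(position, attitude=None, max_speed=0.15): straight line of the TCP; attitude=None keeps the orientation; max_speed is the mean speed in m/s.
- manip.move_j(angles): joint-space move.
- manip.set_gripper(opening, effort=None): opening from 0.0 (shut) to 1.0 (fully open); effort is the grip in N (None keeps the last); returns when the fingers have stopped.
- manip.dwell(seconds).
- manip.inverse_kinematics(position, orientation): joint angles nearest the present ones, or None.
- manip.grab_frame(name): name is "scene" or "side" or "wrist"; returns (picture, depth): 480x640x3 uint8, red, green, blue; 480x640 float32, m along the optical axis (not along the pixel's ray), 0 where there is no reading.
- manip.get_calibration(name): a dict with "camera_matrix" (3x3 intrinsics, pixels), "k1" (the pictures are not rectified: a ray, as slopes to the right and down, at radius r is drawn at 1 + k1 r^2 times it, then the intrinsics apply), "R" (3x3) and "t" (3): a world point X has camera coordinates R X + t. Camera axes: x right, y down, z forward; pixel columns grow to the right and rows downward; lengths in m; the calibration is good to about 2 mm. A picture is of the moment at which its call begins: read the wrist's pose just before it. get_calibration takes no time and is no camera call; for the wrist camera it gives the pose at the moment of the call.
A pose or a line that the arm cannot do raises manip.Unreachable and nothing moves.
- manip.sign_off(): hands the job in; it is judged then, once.
Trained networks look in the newest picture that a camera, given by its name, has taken for a name from the list of things; names that differ only in an ending like _2 or _b are one class to them, and where a whole thing is asked for, a point or a joint stands for the part that bears it (a point fixed in the world has none). Each returns a list of dicts, best first, with "confidence" (0 to 1); they miss things now and then, are a little off and sometimes report something else, mostly with a low value. They report only what shows in the picture. A call takes as long as a camera call.
- manip.look_for(camera, name): "at" ([x, y, z] in m, in world coordinates, good to about 4 mm: the middle of the surface that is visible of it).
Readings, each from a call of its own:
- manip.current_time(): time.
- manip.current_qpos(): joint angles.
- manip.current_joint_vel(): joint speeds.
- manip.current_joint_torque(): joint torques, N m.
- manip.current_ee_pos(): TCP position.
- manip.current_tcp_rot(): TCP orientation.
- manip.current_force(): force on the tool from outside, world axes, zero at the start.
- manip.current_ft_torque(): the same for the moment, N m.
- manip.current_grip_width(): opening from 0.0 (shut) to 1.0 (fully open).
- manip.current_grip_force(): force on a finger pad.
Only numpy, scipy, OpenCV 4.12 (cv2) and the standard library are available. Lean on these libraries where they do the work, as an engineer would, in place of code of your own. Each camera call takes 0.05 s, during which the arm holds its last target. There are 200 camera calls.

## Working session

There is one attempt and no reset: what is moved stays moved. The work goes in short steps, each a Python script; the robot and the scene stay as the last script left them, time stands still between calls to the robot, and variables do not carry over. Pictures are saved under pics/ and viewed, at most 10 in all, crops included, and the job is handed in when it is done.

```bash
ls; mkdir -p pics; python3 - <<'E'
from bench import manip as m
import cv2,numpy as np
for c in ("scene","side"):
    p,d=m.grab_frame(c); cv2.imwrite(f"pics/{c}0.png",p[:,:,::-1]); np.savez(f"pics/{c}0.npz",p=p,d=d)
    k=m.get_calibration(c); print(c,k["R"].round(3).tolist(),k["t"].round(3))
    for n in ("cover_grip","cover_base","cover_tip","unit","bay_seat","bay_lip","dish_a","dish_b","screwdriver"):
        try: print(n,[(np.round(r["at"],3).tolist(),round(r["confidence"],2)) for r in m.look_for(c,n)][:3])
        except Exception as e: print(n,e)
print(m.current_time())
E
```

```text
pics
scene [[0.77, 0.638, -0.01], [0.496, -0.608, -0.62], [-0.402, 0.472, -0.785]] [-0.409 -0.235  1.793]
cover_grip [([0.496, -0.168, 0.011], 0.87)]
cover_base [([0.497, -0.163, 0.011], 0.66)]
cover_tip [([0.492, -0.164, 0.007], 0.88)]
unit [([0.506, 0.155, 0.072], 0.9)]
bay_seat [([0.505, 0.154, 0.064], 0.69)]
bay_lip [([0.508, 0.161, 0.069], 0.67)]
dish_a [([0.501, 0.396, 0.012], 0.82), ([0.497, -0.163, 0.009], 0.15)]
dish_b [([0.501, 0.396, 0.012], 0.82), ([0.497, -0.163, 0.009], 0.15)]
screwdriver [([0.53, -0.446, 0.016], 0.58), ([0.504, 0.159, 0.071], 0.16)]
side [[-0.975, -0.22, -0.015], [-0.152, 0.72, -0.677], [0.159, -0.658, -0.736]] [0.541 0.113 1.206]
cover_grip [([0.487, -0.147, 0.008], 0.72)]
cover_base [([0.485, -0.148, 0.008], 0.59)]
cover_tip [([0.486, -0.147, 0.012], 0.92)]
unit [([0.498, 0.184, 0.07], 0.68)]
bay_seat [([0.5, 0.184, 0.07], 0.89)]
bay_lip [([0.496, 0.186, 0.069], 0.87)]
dish_a [([0.504, 0.005, 0.016], 0.84), ([0.495, 0.409, 0.012], 0.63)]
dish_b [([0.504, 0.005, 0.016], 0.84), ([0.495, 0.409, 0.012], 0.63)]
screwdriver [([0.517, -0.435, 0.017], 0.83)]
1.0
```

View pics/scene0.png

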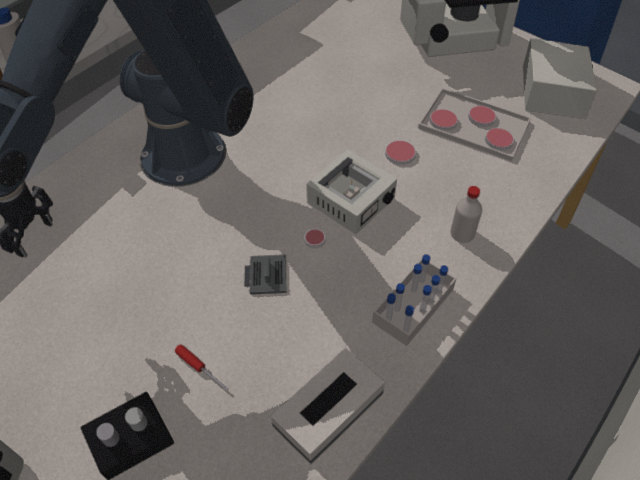

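View pics/side0.png

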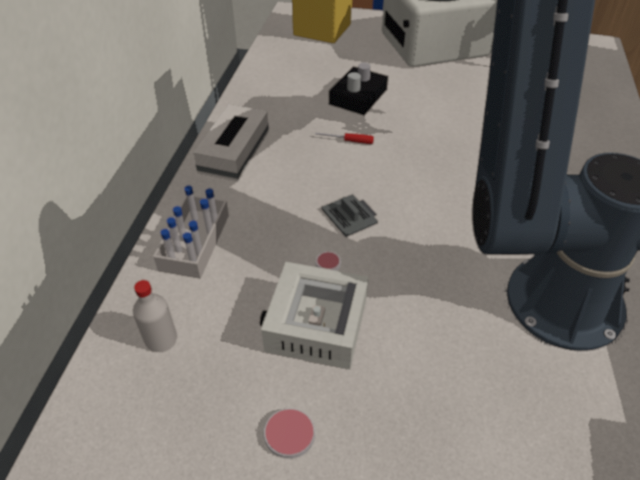

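The scene view shows the grey cover at about (268,275) with its tongue towards image left (248,275). The unit is at (352,188), the small dish at (315,237) between them, and the screwdriver at (205,370). The side view agrees: the dark lip is on the robot side at about (347,308). Next I'll take close wrist looks at both, the unit first.

```bash
cat > h.py <<'E'
from bench import manip as m
import cv2,numpy as np
def down(a): # tool z down, closing axis y at yaw a
    y=np.array([np.cos(a),np.sin(a),0]); z=np.array([0,0,-1.]); return np.column_stack([np.cross(y,z),y,z])
def world(px,d,k):
    K=k["camera_matrix"]; u=cv2.undistortPoints(np.float64(px).reshape(-1,1,2),K,np.array([k["k1"],0,0,0.]))[:,0] if 0 else None
    s=(np.float64(px)-[K[0,2],K[1,2]])/[K[0,0],K[1,1]]; q=s.copy()
    for _ in range(8): q=s/(1+k["k1"]*(q**2).sum(1,keepdims=True))
    return (np.column_stack([q,np.ones(len(q))])*np.asarray(d)[:,None]-k["t"])@k["R"]
def cloud(d,k):
    v,u=np.mgrid[0:480,0:640]; w=world(np.column_stack([u.ravel(),v.ravel()]),d.ravel(),k); w[d.ravel()==0]=np.nan; return w.reshape(480,640,3)
def snap(n,c="wrist"):
    k=m.get_calibration(c); p,d=m.grab_frame(c); cv2.imwrite(f"pics/{n}.png",p[:,:,::-1]); W=cloud(d,k); np.savez(f"pics/{n}.npz",p=p,W=W,**k); return p,W,k
E
python3 - <<'E'
from h import *
R=m.current_tcp_rot(); print(R.round(2).tolist()); k=m.get_calibration("wrist"); print(k["R"]@R, (-k["R"].T@k["t"]-m.current_ee_pos())@R)
for n,xy in (("unit1",(0.47,0.17)),("cov1",(0.46,-0.155))):
    m.move_ptp(np.array([*xy,0.33]),down(0.)); print(m.current_time(),m.current_qpos().round(2))
    p,W,k=snap(n)
    for t in (("unit","bay_seat","bay_lip") if n[0]=="u" else ("cover_grip","cover_tip","cover_base")):
        print(t,[(np.round(r["at"],3).tolist(),round(r["confidence"],2)) for r in m.look_for("wrist",t)][:2])
a=cv2.imread("pics/unit1.png");b=cv2.imread("pics/cov1.png")
cv2.imwrite("pics/two.png",cv2.resize(np.vstack([a,b]),(450,600)) if 0 else np.hstack([cv2.resize(a,(400,300)),cv2.resize(b,(400,300))]))
E
```

```text
[[0.96, 0.29, -0.0], [0.29, -0.96, 0.0], [-0.0, -0.0, -1.0]]
[[-3.01212459e-04  9.99999917e-01 -2.74001700e-04]
 [-9.44718511e-01 -3.74401321e-04 -3.27882288e-01]
 [-3.27882364e-01  1.60092248e-04  9.44718545e-01]] [ 0.08511263 -0.00052287 -0.14203615]
3.7083 [ 0.25  0.17  1.64 -0.    1.33  0.25]
unit [([0.5, 0.175, 0.081], 0.56)]
bay_seat [([0.504, 0.173, 0.079], 0.58)]
bay_lip [([0.502, 0.17, 0.083], 0.7)]
5.1417 [-0.42  0.14  1.68  0.    1.32 -0.42]
cover_grip [([0.488, -0.151, 0.011], 0.58)]
cover_tip [([0.484, -0.155, 0.012], 0.65)]
cover_base [([0.492, -0.155, 0.012], 0.6)]
```

View pics/two.png

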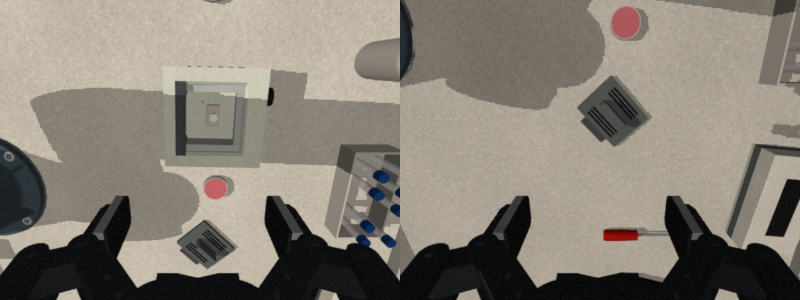

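Left picture (unit): the dark lip is at about (181,118) on the -x side of the bay, and the box is turned slightly. Right picture (cover): the plate is at about (615,110) with its tongue at lower left (592,133), so its yaw is about 45°. I'll fit both from depth.

```bash
cat > fit.py <<'E'
from h import *
def fit(W,c,r,z0,z1,q=1):
    M=(W[...,2]>z0)&(W[...,2]<z1)&(np.hypot(W[...,0]-c[0],W[...,1]-c[1])<r)
    n,l,s,_=cv2.connectedComponentsWithStats(M.astype(np.uint8)); i=1+np.argmax(s[1:,4]); P=W[l==i]
    (cx,cy),(w,h),a=cv2.minAreaRect(P[:,:2].astype(np.float32)*1000); return (cx,cy),(w,h),a,np.median(P[:,2]),len(P),P
E
python3 - <<'E'
from fit import *
U=np.load("pics/unit1.npz")["W"]; C=np.load("pics/cov1.npz")["W"]
print(fit(U,(.5,.17),.13,.074,.086)[:5])
for z in (.006,.007,.008): print(fit(C,(.488,-.152),.1,z,.05)[:5])
print(fit(C,(.488,-.152),.1,.03,.05)[:5], fit(C,(.488,-.152),.1,.034,.05)[:5])
P=fit(C,(.488,-.152),.1,.03,.05)[5]; print(P.mean(0))
M=np.abs(C[...,2])<.004; print("bench z",np.nanmedian(C[...,2][M]), np.nanstd(C[...,2][M]))
# lines on plate boundary: bay interior edges: points on top rows
T=fit(U,(.5,.17),.13,.074,.086)[5]; c=np.array(fit(U,(.5,.17),.13,.074,.086)[0])/1000
D=T[:,:2]-c
for ang in np.radians(np.arange(-6,7,2)):
    R=np.array([[np.cos(ang),np.sin(ang)],[-np.sin(ang),np.cos(ang)]]); q=D@R.T; print(np.degrees(ang).round(),np.percentile(q,[.5,99.5],axis=0).round(4).tolist())
E
```

```text
((498.47906494140625, 168.4799346923828), (170.72076416015625, 169.716064453125), 88.6906967163086, np.float64(0.07926545381489997), 16070)
((490.1280517578125, -154.9988555908203), (90.05084228515625, 110.46500396728516), 42.550079345703125, np.float64(0.009514758907713224), 6491)
((490.1280517578125, -154.9988555908203), (90.05084228515625, 110.46500396728516), 42.550079345703125, np.float64(0.009520584850265105), 6469)
((490.0760192871094, -154.82833862304688), (89.79322814941406, 110.25614929199219), 42.44532775878906, np.float64(0.009583920756709718), 6178)
((490.1195373535156, -154.8203582763672), (12.08439826965332, 59.89616012573242), 42.770572662353516, np.float64(0.03906590816451956), 558) ((490.15753173828125, -154.8798828125), (12.059368133544922, 59.75712966918945), 42.770572662353516, np.float64(0.03908915001491353), 545)
[ 0.48970732 -0.15389092  0.03884604]
bench z -0.0004911114964707378 0.0009575721109711342
-6.0 [[-0.0878, -0.087], [0.0868, 0.0886]]
-4.0 [[-0.0858, -0.0855], [0.0851, 0.0867]]
-2.0 [[-0.0842, -0.0841], [0.0839, 0.0851]]
0.0 [[-0.0844, -0.0844], [0.0845, 0.0853]]
2.0 [[-0.0859, -0.086], [0.0863, 0.0871]]
4.0 [[-0.0876, -0.0877], [0.0882, 0.089]]
6.0 [[-0.0895, -0.0895], [0.0904, 0.091]]
```

Both fits match the known sizes (90×110 plate, 170×170 box). I'll grasp, lift, and carry the cover level above the unit, then look at it in the hand.

```bash
cat >> h.py <<'E'
H=0.014
def tool(p,a,th=0.,off=(0,0)):  # tool pose for cover_base at p, yaw a, tilt th (tongue low)
    c,s=np.cos(a),np.sin(a); ct,st=np.cos(th),np.sin(th)
    Rc=np.array([[c,-s,0],[s,c,0],[0,0,1]])@np.array([[ct,0,-st],[0,1,0],[st,0,ct]])
    return np.array(p)+Rc@np.array([off[0],off[1],H]), Rc@np.array([[0,1,0],[1,0,0],[0,0,-1.]])
UC=np.array([.4985,.1685]); UA=np.radians(-1.3)
def bay(x,z,y=0.): # bay frame -> world
    return np.array([UC[0]+np.cos(UA)*x-np.sin(UA)*y, UC[1]+np.sin(UA)*x+np.cos(UA)*y, .07+z])
E
python3 - <<'E'
from h import *
C=[.4901,-.1549]; a=np.radians(42.6)
print(m.inverse_kinematics(*tool(bay(.02,.02),UA,.35)))
m.move_ptp(*tool([*C,.10],a)); p,R=tool([*C,0],a); m.move_l(p,R,.12)
print(m.current_time(),m.current_force().round(1))
m.set_gripper(0.0,60); print(m.current_time(),m.current_grip_width(),m.current_grip_force(),m.current_force().round(1))
p,R=tool([*C,.17],a); m.move_l(p,R,.2); 
m.move_ptp(*tool(bay(0,.12),UA)); print(m.current_time(),m.current_grip_width(),m.current_force().round(1))
p,W,k=snap("held1")
T=m.current_ee_pos();R=m.current_tcp_rot(); L=(W-T)@R; np.save("pics/L.npy",L)
M=(np.abs(L[...,2])<.03)&(np.abs(L[...,1])<.065)&(L[...,0]>0)&(L[...,0]<.08); print(M.sum(),np.nanpercentile(L[M],[1,25,50,75,99],axis=0).round(4).tolist())
E
```

```text
[ 0.28048564  0.40709518  2.00758207 -0.26332663  0.40421458  0.52877257]
7.2 [0.3 0.1 0.1]
7.8667 0.12907446376367504 59.189942479133606 [ 0.1 -0.4  4.5]
10.1333 0.1302444138145016 [ 0.6 -0.  -1.9]
33010 [[0.0009, -0.0564, -0.0277], [0.0133, -0.024, 0.0041], [0.0286, -0.0018, 0.0048], [0.0425, 0.0186, 0.0054], [0.0558, 0.0436, 0.012]]
```

View pics/held1.png

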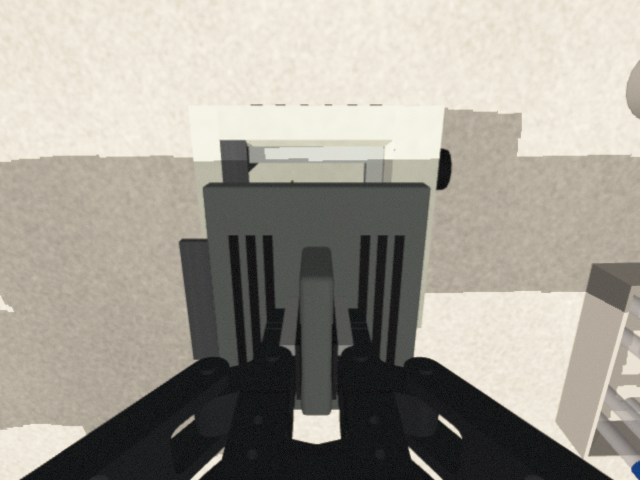

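The cover is held square. Its far plate edge is at row ~185, columns 208–428, the tongue is at left (195,300), and the bay and its dark lip show behind (235,160). I'll measure the offset in the hand and the unit's edges in this same view.

```bash
python3 - <<'E'
from h import *
f=np.load("pics/held1.npz"); W=f["W"]; L=np.load("pics/L.npy")
M=(np.abs(L[...,2]-.0045)<.003)&(np.abs(L[...,1])<.065)&(L[...,0]>.02)&(L[...,0]<.08)
v,u=np.mgrid[0:480,0:640]
for c in range(230,421,38): # far edge y-profile
    r=[i for i in range(480) if M[i,c]][0]; print("far",c,L[r,c].round(4))
for r in range(195,300,25):
    cs=np.where(M[r])[0]; cs=cs[cs>204]; print("row",r,L[r,cs[0]].round(4),L[r,cs[-1]].round(4))
T=(np.abs(W[...,2]-.0795)<.004)
B=np.column_stack([W[...,0].ravel()-UC[0],W[...,1].ravel()-UC[1]])@np.array([[np.cos(UA),-np.sin(UA)],[np.sin(UA),np.cos(UA)]]); B=B.reshape(480,640,2)
for r in (115,135,150):
    cs=np.where(T[r])[0]; cs=cs[(cs>170)&(cs<450)]; print("unit row",r,B[r,cs[0]].round(4),B[r,cs[-1]].round(4))
for c in (270,320,370):
    rs=np.where(T[:180,c])[0]; print("unit col",B[rs[0],c].round(4),B[rs[-1],c].round(4))
E
```

```text
far 230 [ 0.0558 -0.0337  0.0065]
far 268 [ 0.0557 -0.0188  0.007 ]
far 306 [ 0.0554 -0.0038  0.0067]
far 344 [0.0561 0.0112 0.0054]
far 382 [0.0559 0.0262 0.0065]
far 420 [0.0558 0.0414 0.0071]
row 195 [ 0.0522 -0.0436  0.005 ] [0.0518 0.0453 0.0068]
row 220 [ 0.0419 -0.0441  0.0048] [0.0418 0.0446 0.0054]
row 245 [ 0.0312 -0.0439  0.005 ] [0.0308 0.0451 0.0061]
row 270 [ 0.0203 -0.043   0.0041] [0.0203 0.0417 0.0042]Traceback (most recent call last):
  File "<stdin>", line 8, in <module>
IndexError: index 0 is out of bounds for axis 0 with size 0
```

In-hand offsets are under 1 mm. I'll compensate for them, then tilt, descend and hook, and check.

```bash
cat >> h.py <<'E'
def E(ex,ez,deg): # plate's lower front edge at (ex,ez) mm in bay frame
    t=np.radians(deg); return tool(bay((ex+45*np.cos(t))/1000-.0005,(ez+45*np.sin(t))/1000,-.0008),UA,t)
def rep(s): print(s,round(m.current_time(),2),m.current_ee_pos().round(4),m.current_force().round(1),round(m.current_grip_width(),3))
E
python3 - <<'E'
from h import *
m.move_ptp(*E(-29,60,20)); rep("tilted")
p,R=E(-29,15,20); m.move_l(p,R,.1); rep("near")
p,R=E(-29,1.5,20); m.move_l(p,R,.04); rep("in")
p,R=E(-42,1.5,20); m.move_l(p,R,.02); rep("hooked"); print(p.round(4))
p,d=m.grab_frame("side"); cv2.imwrite("pics/side1.png",cv2.resize(p[230:390,230:400,::-1],None,fx=3.5,fy=3.5,interpolation=2))
E
```

```text
tilted 10.75 [0.507  0.1671 0.1591] [ 0.1 -0.9 -1.5] 0.129
near 11.35 [0.5071 0.1675 0.114 ] [-0.6  0.5 -1.8] 0.123
in 11.84 [0.5064 0.1675 0.0999] [ 0.5 -0.2 -2.1] 0.127
hooked 12.64 [0.4936 0.1678 0.1001] [ 0.7 -0.2 -1.6] 0.129
[0.4935 0.1678 0.1   ]
```

View pics/side1.png

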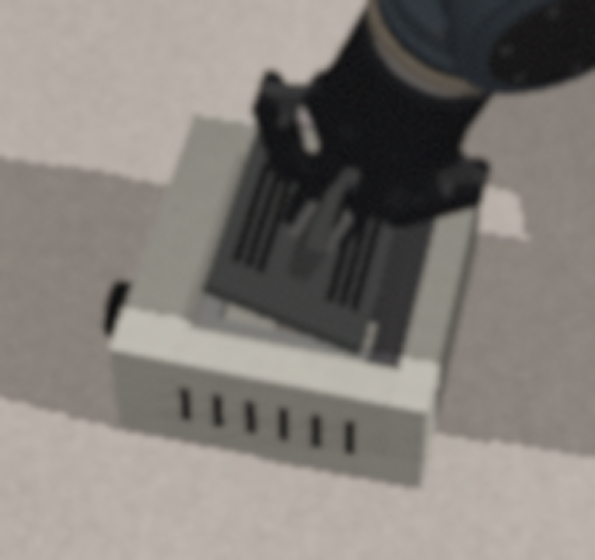

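The picture shows the cover tilted, its low front corner at (360,345) against the lip strip at (400,330), with no contact force, so the tongue is under the lip. I'll swing it down in steps, watching the force.

```bash
python3 - <<'E'
from h import *
for g in (16,12,8,5,2.5,1,0):
    p,R=E(-42-3*(1-g/20),.4+1.1*g/20,g); m.move_l(p,R,.03); rep(g)
    if np.linalg.norm(m.current_force()-[0,0,-2])>20: print("STOP"); break
p,W,k=snap("flat")
E
```

```text
16 12.95 [0.4955 0.1676 0.0973] [-0.3  0.7 -2.9] 0.131
12 13.21 [0.4962 0.1675 0.0941] [-0.2 -0.2 -1.8] 0.132
8 13.47 [0.497  0.1675 0.0909] [ 0.1  0.8 -2.6] 0.127
5 13.72 [0.4974 0.1676 0.0885] [ 0.1  0.2 -1.3] 0.129
2.5 13.97 [0.4978 0.1676 0.0864] [ 0.1 -0.7 -2.9] 0.129
1 14.22 [0.4979 0.1677 0.0852] [ 1.  -0.7 -1.9] 0.125
0 14.47 [0.498  0.1677 0.0844] [-0.4 -0.3 -1.6] 0.128
```

View pics/flat.png

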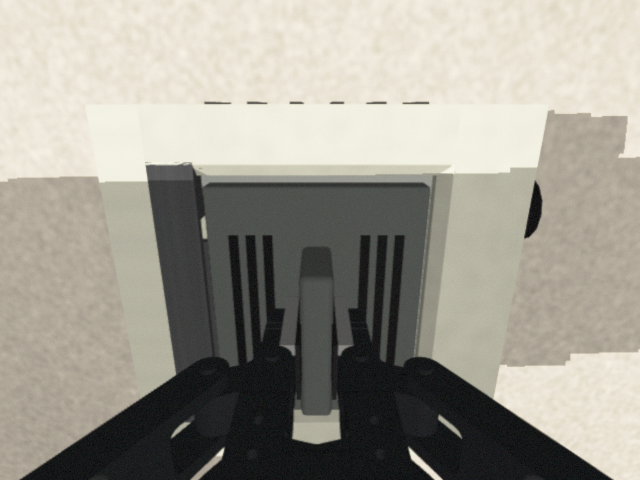

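The cover now lies flat in the opening, with even gaps at the lip (205), the right side (430) and the far edge (row 183). I'll set it down, release, retreat and verify.

```bash
python3 - <<'E'
from h import *
p,R=E(-45,0,0); m.move_l(p,R,.02); m.dwell(.2); rep("down")
m.set_gripper(.45); rep("open")
p=m.current_ee_pos()+[0,0,.12]; m.move_l(p,None,.12); m.dwell(.3); rep("up")
p,W,k=snap("end")
B=(W[...,:2]-UC)@np.array([[np.cos(UA),-np.sin(UA)],[np.sin(UA),np.cos(UA)]])
D=np.dstack([B,W[...,2]])
g=(abs(D[...,0])<.044)&(abs(D[...,1])<.054)&(abs(D[...,2]-.08)<.006)&(abs(D[...,0])>.012)
A=D[g]; c=np.linalg.lstsq(np.column_stack([A[:,:2],np.ones(len(A))]),A[:,2],rcond=None)[0]; print("plate plane",c.round(4),len(A))
t=(abs(D[...,0])>.06)&(abs(D[...,0])<.08)&(abs(D[...,1])<.08)&(abs(D[...,2]-.08)<.006); print("box top",np.median(D[t][:,2]))
rb=(D[...,2]>.104)&(D[...,2]<.115)&(abs(D[...,0])<.03)&(abs(D[...,1])<.05)
print("rib",cv2.minAreaRect((D[rb][:,:2]*1000).astype(np.float32)),rb.sum())
for n in ("dish_a","screwdriver"): print(n,[np.round(r["at"],3).tolist() for r in (m.grab_frame("side"),m.look_for("side",n))[1]])
E
```

```text
down 14.97 [0.498  0.1677 0.0842] [-2.1 -0.3  5.1] 0.13
open 15.35 [0.498  0.1677 0.0839] [-0.6 -0.1 -0.6] 0.448
up 16.8 [0.4979 0.1677 0.2036] [ 0.4 -1.1 -0.6] 0.448
plate plane [-0.0006 -0.0011  0.0795] 12267
box top 0.07941960101801032
rib ((0.1655869483947754, 0.21059799194335938), (59.53169250488281, 11.736278533935547), 89.59915924072266) 1539
dish_a [[0.496, 0.41, 0.014], [0.51, 0.011, 0.015]]
screwdriver []
```

View pics/end.png

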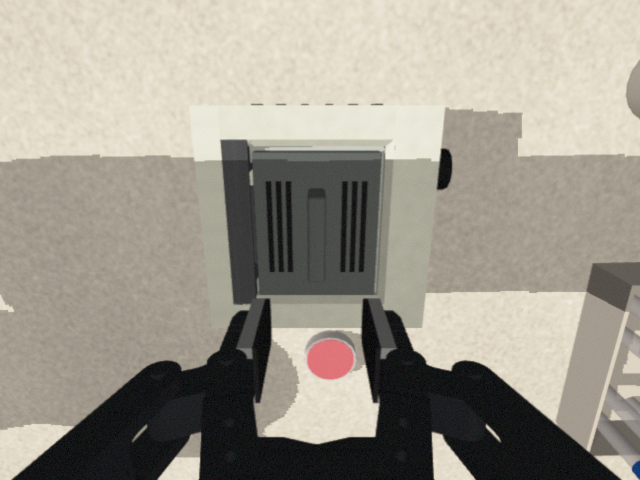

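The cover is flush with the box top (79.5 mm against 79.4 mm measured), centred within 0.3 mm and level. The tongue is hidden under the lip at (240,220), and dish_a at (330,358) is undisturbed.

```bash
python3 -c "
from bench import manip as m
print(m.sign_off())"
```

```text
the job is handed in; nothing more can be done
None
```

The cover is back on the lamp bay: tongue hooked under the lip, flush and centred, let go, with nothing near it touched. The job was handed in about 17 s into the 42 s limit; sign-off gave no verdict.

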